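# Unclip the faulty module from the sloped rail and load it in the test jig

## Task

The red module on the sloped rail is to be tested: pull it off the panel against its sprung catch, leaving the two grey modules clipped in where they are, and gently stand it foot-down, fully home, in the pocket of the blue test jig. Then gently set the brass press weight squarely on top of it, edges flush, and let go. Leave everything else on the table where it is.

Things in the scene. Friction and masses are not known exactly. Their poses are not given: they have to be found in the camera images.
- red_module: module to pull: box 30 mm (x) by 36 mm (y) by 70 mm (z), red case from 24 to 70 mm above its underside (smooth sides, grip here), black foot below. Origin: centre of its underside; z from foot to top. On the rail its z leans 0.55 rad (31.5 deg) from vertical to the stand's front, square to the panel; x points up the slope. It comes free after 20 mm straight out along z; peak pull 10 to 15 N
- grey_module_a: one of two grey neighbours, same shape as the red module, clipped on the same rail; must stay clipped in. The three stand side by side along the stand's y, 48 mm centre to centre, in any order, with only 12 mm free between them: grip across the 30 mm width (module x)
- grey_module_b: the other grey neighbour, as grey_module_a. It must stay clipped in
- stand: fixed grey stand, 172 mm wide (y), 120 mm deep, with a sloped panel facing up and to its front (-x), 0.55 rad from level. Origin: at table height; the modules' undersides centre 55 mm above the line x = 0. Each sits between a rail edge 20 mm high on its lower (-x) side and a brass spring roller catch, 21 mm high, on its upper (+x) side. Highest edge about 100 mm above the table
- jig: fixed blue test jig, plate 100 mm (x) by 110 mm (y) by 12 mm, with an aluminium-lipped pocket in its middle, 36 mm (x) by 42 mm (y), for the module (its 36 mm width along the jig's y, either way round). The lips rise 8 mm above the plate, then flare outward to 14 mm above it. Origin: centre of its underside
- jig_seat (a point): centre of the pocket's floor, on the plate's top, 12 mm above the table; the axes are the jig's. A module that is home has its underside here
- weight: brass press weight: base 30 mm (x) by 36 mm (y) by 16 mm high, the same outline as the module's top, with a black steel grip bar on top, 14 mm thick (x), 30 mm long (y), from 16 to 40 mm above its underside; about 0.23 kg. Origin: centre of its underside. It starts on a cork mat 4 mm thick
- flask: conical glass flask, 80 mm wide, 108 mm tall, origin under its centre; not to be disturbed
- beaker: glass beaker, 66 mm wide, 85 mm tall, origin under its centre; not to be disturbed
- screwdriver: screwdriver, 160 mm long, lying on the table; not to be disturbed
- jar: amber jar with black cap, 44 mm wide, 60 mm tall, origin under its centre; not to be disturbed
- washer: aluminium ring, 52 mm wide, 14 mm tall, lying on the table, origin under its centre; not to be disturbed

How it is judged (in metres and radians):
On the way, in this order (a step that is already met when the one before it is completed fails the run):
1. the red module is off the rail, at least 50 mm from where it was, with both grey modules still clipped in (distance of red_module from where it was at the start of the episode above 0.05 m and contact force between red_module and stand below 0.1 N and distance of each of grey_module_a, grey_module_b from where it was at the start of the episode below 0.008 m), for 0.1 s.
2. the red module stands foot-down and home in the jig's pocket, before the weight is put on it (z of red_module in the frame of jig_seat between -0.004 and 0.004 m and horizontal distance between red_module and jig_seat below 0.006 m and angle between red_module's own z axis and vertical below 0.09 rad and angle between the y axis of red_module and the y axis of jig, either way round below 0.2 rad and contact force between red_module and jig above 0.3 N and contact force between weight and red_module below 0.05 N), for 0.2 s.
At the end, for the whole second after the job is handed in: Red module in the jig pocket: underside within 4 mm of the floor, 6 mm of centre, upright within 0.09 rad, y along jig y within 0.2 rad. Weight level on its top, within 7 mm of centre and 0.17 rad of square (half turns allowed). Both at rest; grey modules within 8 mm of their start (z of red_module in the frame of jig_seat between -0.004 and 0.004 m and horizontal distance between red_module and jig_seat below 0.006 m and angle between each of red_module, weight's own z axis and vertical below 0.09 rad and angle between the y axis of red_module and the y axis of jig, either way round below 0.2 rad and z of weight in the frame of red_module between 0.065 and 0.075 m and horizontal distance between weight and red_module below 0.007 m and angle between the y axis of weight and the y axis of red_module, either way round below 0.17 rad and distance of each of grey_module_a, grey_module_b from where it was at the start of the episode below 0.008 m and linear speed of each of red_module, weight below 0.01 m/s and angular speed of weight below 0.1 rad/s); the robot touches nothing.
It fails at once if a grey module is pulled or pushed more than 12 mm (distance of any of grey_module_a, grey_module_b from where it was at the start of the episode above 0.012 m).
It fails at once if a flask, beaker, screwdriver, jar or ring on the table is moved more than 30 mm (distance of any of flask, beaker, screwdriver, jar, washer from where it was at the start of the episode above 0.03 m).
It fails at once if the weight is dropped or rammed onto the module (over 60 N) (contact force between weight and red_module above 60 N).
It fails at once if the module is dropped or rammed into the jig (over 60 N) (contact force between red_module and jig above 60 N).
It also fails if it takes over 58 s, if anything falls off the work surface, if the arm or the gripper's body presses on something with over 40 N, if the wrist force passes 120 N, or if a joint passes its speed limit or range.

## Robot

A 7-joint arm with a two-finger parallel gripper is mounted at the origin on the work surface. World frame = base frame: x ahead of the robot, y to its left, z up, the work surface at z = 0. Lengths are in mm, angles in rad, forces in N, time in s.
With the tool pointing down it reaches from about 400 to 850 mm from the base axis. Payload 4.5 kg.
Tool frame: the origin (TCP) lies at the very end of the fingers, on their centre line; the grasp point (between the pads) lies bot.hold_point_z behind it (bot.hold_point_z is the distance from the TCP to the grasp point, in mm); z points along the fingers, y is the line along which they close (so a half turn about z gives the same grasp; the last joint's range is limited). The gripper opens to 88 mm and grips with 3 to 60 N. Pads are 18 mm wide; open, the fingers measure 123 mm over their backs; the gripper's body (75 mm by 187 mm) begins 45 mm behind the grasp point.
Start: joints at [1.211, 0.689, -0.195, 1.565, 0.157, 0.902, -0.215], TCP at [239.843, -577.173, 238.743] pointing down, gripper open.
Joint ranges: [-3.01, 3.01], [-0.46, 2.08], [-1.47, 1.51], [0.13, 2.56], [-1, 4.14], [0.04, 2.09], [-2.66, 2.66]. Speed limits (rad/s): [2.57, 2.57, 3.14, 3.14, 3.14, 3.14, 3.14].

## Interface

Orientations are given as a unit quaternion [x, y, z, w].
In Python, from plant import bot, capture, camera_info gives the robot as it stands.
- The arm moves only by the shell command python3 -m pendant 'ROWS' [FORCE]. ROWS is JSON, a list of rows, each a list of 7 numbers: the turn, a rotation vector about the tool's x, y, z in degrees, then the shift along the tool's x, y, z in m, then the opening, from 0 (shut) to 1 (fully open). In form: [[ax, ay, az, tx, ty, tz, gripper], ...]. A call has 1 to 12 rows; each row shifts and turns the commanded pose from where the row before left it, along the tool's axes as they then stand; what a row does not reach is not made up. A row lasts 1/10 s, in which the tool goes at most 50 mm and 8.59 degrees, less where a joint would pass 70% of its speed; a pose out of reach is approached as far as the arm can. A call is refused whole if a number of a shift passes 0.05 or a number of a turn 8.59, either way. A call with a gripper value outside its range is refused whole. The fingers move at their own pace and stop on an object; FORCE is the grip in N (left out, the last holds). Time passes only in rows, so rows that do not move let the fingers close. It gives the time, the measured TCP pose, the force, the opening and the grip force at its end, in the units of the state.
- bot.sense(): the state, without advancing time (a new reading comes with each control period).
- capture(name): name is "scene" or "top"; returns the picture (480x640x3 uint8, blue, green, red); there is no depth.
- camera_info(name): a dict with "fx", "fy", "cx", "cy" (pixels), "eye" and "rotation" of the camera in the world. Camera axes: x right, y down, z forward; pixel columns grow to the right and rows downward; lengths in mm; the calibration is good to about 2 mm. A picture is of the moment at which its call begins. camera_info takes no time and is no camera call.
- bot.sign_off(): hands the job in; it is judged then, once.
The state is a dict: "clock": time; "joint_positions": joint angles; "qvel": joint speeds; "joint_torque": joint torques, N m; "eef_pos": TCP position; "ee_rot": TCP orientation; "contact_force": force on the tool from outside, world axes, zero at the start; "wrist_torque": the same for the moment, N m; "gripper_width": finger opening in mm; "grasp_force": force on a finger pad.
Only numpy, scipy, OpenCV 4.12 (cv2) and the standard library are available. Lean on these libraries where they do the work, as an engineer would, in place of code of your own. Each camera call takes 0.05 s, during which the arm holds its last target. There are 200 camera calls.

## Working session

There is one attempt and no reset: what is moved stays moved. The work goes in short steps, Python scripts to look and compute and a shell command to move; the robot and the scene stay as the last step left them, time stands still between calls to the robot, and variables do not carry over. Pictures are saved under pics/ and viewed, at most 10 in all, crops included, and the job is handed in when it is done.

```bash
ls; mkdir -p pics
python3 - <<'E'
from plant import bot,capture,camera_info
import cv2
for n in("scene","top"):
    cv2.imwrite(f"pics/{n}0.png",capture(n)); print(n,camera_info(n))
print(bot.sense(),bot.hold_point_z)
E
```

```text
pics
scene {'fx': 481.5547362549482, 'fy': 481.5547362549482, 'cx': 315.87849034851484, 'cy': 242.30641503550902, 'eye': array([1207.83168469,  259.98155158,  668.5803068 ]), 'rotation': array([ 0.54581348,  0.7324563 , -0.32536381, -0.244405  ])}
top {'fx': 604.1012797587496, 'fy': 604.1012797587496, 'cx': 319.4555247731132, 'cy': 248.57846779411358, 'eye': array([ 338.74993177,   58.37260831, 1137.95367782]), 'rotation': array([ 0.75033097, -0.65306681,  0.06519103, -0.07910318])}
{'clock': 0.1, 'joint_positions': array([ 1.21077668,  0.68986792, -0.19457071,  1.56624645,  0.15730124,
        0.90249064, -0.21507626]), 'qvel': array([ 1.99573093e-03, -3.93088931e-03, -1.18584328e-03, -3.02417139e-03,
       -1.08943824e-03,  5.80341200e-05,  7.61782800e-04]), 'joint_torque': array([-4.03248167e-03, -5.28507793e+01, -1.27188787e+00, -1.53837436e+01,
       -5.25677169e-02,  1.98958332e-03,  7.16160366e-05]), 'eef_pos': array([ 239.59156004, -576.63845624,  238.00989187]), 'ee_rot': array([ 9.80661735e-01,  1.95708727e-01, -2.02066868e-04, -7.83587754e-04]), 'contact_force': array([-0.46139969, -0.08175989,  0.20672622]), 'wrist_torque': array([0.01062001, 0.00751646, 0.00900919]), 'grasp_force': 0.0, 'gripper_width': 88.37790035428027} 18.700000000000003
```

View pics/scene0.png

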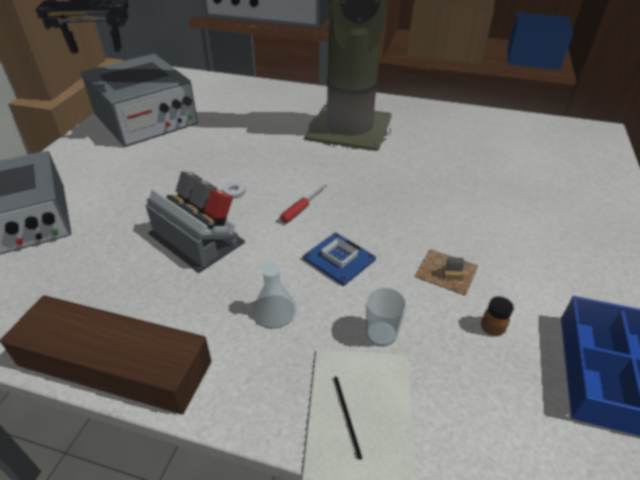

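View pics/top0.png

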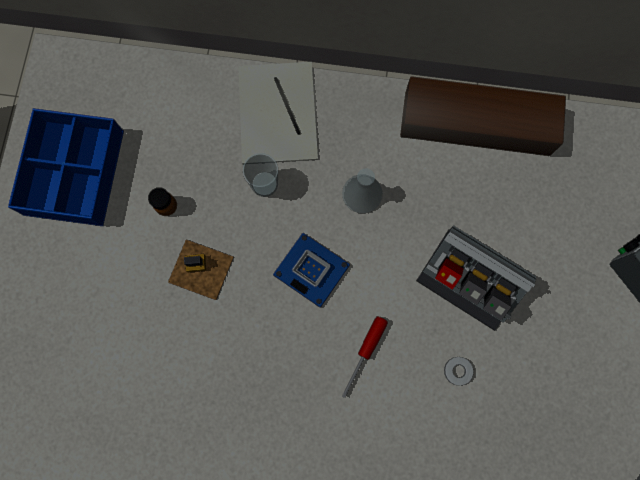

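The scene view shows the red module at about (217,206) at one end of the rail. The jig is at (340,256), the weight at (455,267), the flask at (272,300) and the beaker at (385,315). The top view shows red at (450,270), the jig pocket at (312,267), the weight at (195,263), the jar at (162,202) and the ring at (459,371). Next I'll enlarge the parts that matter.

```bash
python3 - <<'E'
import cv2,numpy as np
t=cv2.imread("pics/top0.png"); s=cv2.imread("pics/scene0.png")
def crop(i,x,y,w,h,k):
    return cv2.convertScaleAbs(cv2.resize(i[y:y+h,x:x+w],None,fx=k,fy=k,interpolation=cv2.INTER_CUBIC),alpha=1.6)
# A stand top (415,220) 130x112 x3 ; B jig (270,230) 84x80 x4 ; C weight (165,235) 72x66 x4 ; D stand scene (140,165)
A=crop(t,415,222,130,110,3.0);B=crop(t,270,230,84,80,3.5);C=crop(t,165,235,72,66,3.5);D=crop(s,140,165,110,105,2.5)
o=np.zeros((600,800,3),np.uint8)
for im,(x,y) in((A,(0,0)),(B,(400,0)),(C,(400,285)),(D,(0,335))):
    h,w=im.shape[:2]; h=min(h,600-y); o[y:y+h,x:x+w]=im[:h]
cv2.imwrite("pics/comp.png",o)
E
cat > h.py <<'E'
import numpy as np
from scipy.spatial.transform import Rotation as R
from plant import camera_info
def at(cam,u,v,z):
    c=camera_info(cam); d=R.from_quat(c['rotation']).apply([(u-c['cx'])/c['fx'],(v-c['cy'])/c['fy'],1]); e=c['eye']
    return e+d*(z-e[2])/d[2]
def proj(cam,p):
    c=camera_info(cam); q=R.from_quat(c['rotation']).inv().apply(np.atleast_2d(p)-c['eye'])
    return np.c_[q[:,0]/q[:,2]*c['fx']+c['cx'],q[:,1]/q[:,2]*c['fy']+c['cy']]
E
python3 -c "
from h import *
print(proj('top',[0,0,0]),proj('scene',[0,0,0]),at('top',312,267,12),at('scene',340,253,12),at('top',195,262,44))"
```

```text
[[329.37197457 577.45045174]] [[348.64364145 126.91391319]] [532.90064332 106.01059691  12.        ] [524.35248935 109.0170434   12.        ] [506.97635707 319.6158532   44.        ]
```

View pics/comp.png

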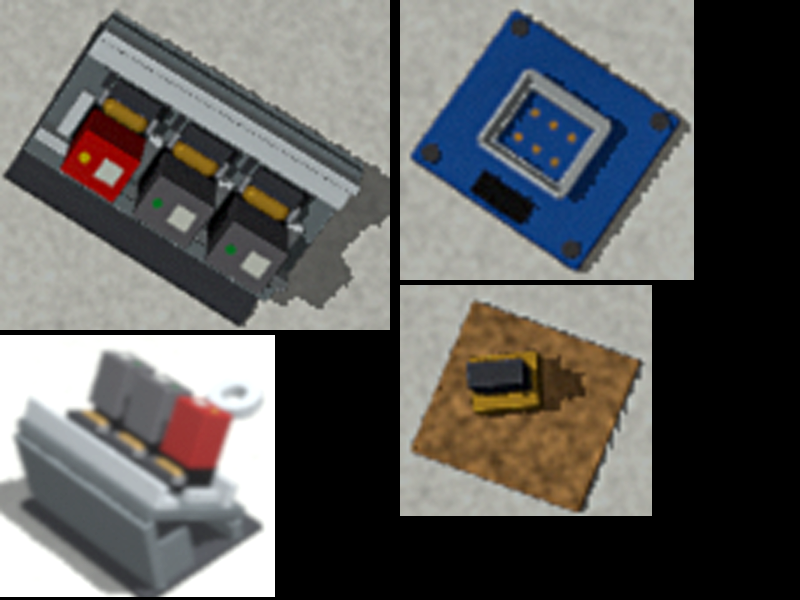

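The enlargements show red at the stand's left (+y) end, with its top centred near (449,277). The jig plate corners are clear, and the weight's bar is level in the image. I'll fit poses by silhouettes (red, jig) and points (weight), then overlay them as a check.

```bash
cat > fit.py <<'E'
import cv2,itertools
from h import *
from scipy.optimize import minimize,least_squares
I={n:cv2.imread(f"pics/{n}0.png") for n in("top","scene")}
box=lambda x,y,z0,z1:np.array([(a,b,c) for a in(-x/2,x/2) for b in(-y/2,y/2) for c in(z0,z1)])
Rz=lambda a:R.from_euler('z',a)
def modp(p,pts,slot): # stand pose (x,y,yaw) -> module points in the world
    m=R.from_euler('y',-.55).apply(pts)+[0,slot,55]
    return Rz(p[2]).apply(m)+[p[0],p[1],0]
def flat(p,pts): return Rz(p[2]).apply(pts)+[p[0],p[1],0]
def area(h): return abs(cv2.contourArea(h))
def sil(f,pts,p0,masks,cams):
    hulls={c:cv2.convexHull(np.argwhere(masks[c])[:,::-1].astype(np.float32)) for c in cams}
    def cost(p):
        s=0
        for c in cams:
            h=cv2.convexHull(proj(c,f(p,pts)).astype(np.float32)); a,_=cv2.intersectConvexConvex(h,hulls[c])
            s+=1-a/(area(h)+area(hulls[c])+.5*cv2.arcLength(hulls[c],True)-a)
        return s/len(cams)
    return min((minimize(cost,np.add(p0,d),method='Nelder-Mead',options=dict(initial_simplex=np.add(p0,d)+np.vstack([np.zeros(3),np.diag([15,15,.2])]),maxiter=600)) for d in([0,0,0],[8,-8,.1],[-8,8,-.1])),key=lambda r:r.fun)
def big(m):
    n,l,s,_=cv2.connectedComponentsWithStats(m.astype(np.uint8)); return l==1+np.argmax(s[1:,4])
E
cat > m.py <<'E'
from fit import *
def mask(c,kind,roi):
    i=I[c].astype(int); b,g,r=i[...,0],i[...,1],i[...,2]
    m=(r>60)&(r>2.2*g)&(r>2.2*b) if kind=='red' else (b>50)&(b>1.35*r+10)&(b>1.2*g)
    if kind=='red': m=(r>35)&(r>2.2*g)&(r>2.2*b)
    w=np.zeros_like(m); x,y,X,Y=roi; w[y:Y,x:X]=1; return big(m&w)
red={'top':mask('top','red',(425,240,480,300)),'scene':mask('scene','red',(195,180,245,235))}
jig={'top':mask('top','blue',(265,225,360,312)),'scene':mask('scene','blue',(295,225,385,290))}
print({k:v.sum() for k,v in red.items()},{k:v.sum() for k,v in jig.items()})
f=lambda p,q:modp(p,q,48)
c0=at('top',480,280,60); a0=at('top',449,277,100);
yaw=-0.5
out={}
for cams in(['top','scene'],['top'],['scene']):
    p0=[c0[0],c0[1],yaw]
    r=sil(f,box(30,36,24,70),p0,red,cams); print('stand',cams,r.x.round(3),round(r.fun,3),'red',modp(r.x,np.array([[0,0,0.]]),48).round(1)); out.setdefault('s',r.x)
    r=sil(flat,box(100,110,0,12),[530,106,-.6],jig,cams); print('jig',cams,r.x.round(3),round(r.fun,3)); out.setdefault('j',r.x)
    r=sil(flat,box(110,100,0,12),[530,106,-.6],jig,cams); print(' swapped',r.x.round(3),round(r.fun,3))
P=lambda x,y:(165+(x-400+.5)/3.5-.5,235+(y-285+.5)/3.5-.5)
bar=np.array([P(523,360),P(525,388),P(468,388),P(469,360)])
m3=np.array([(7,-15,40),(-7,-15,40),(-7,15,40),(7,15,40)])+[0,0,4.]
r=least_squares(lambda p:(proj('top',flat(p,m3))-bar).ravel(),[507,319,0],x_scale=[10,10,.1]); print('weight',r.x.round(3),np.abs(r.fun).max()); out['w']=r.x
np.save('poses.npy',np.array([out[k] for k in 'sjw']))
T=[]
for c,wins in(('top',[(415,222,130,110,3),(270,230,84,80,3.5),(165,235,72,66,3.5)]),('scene',[(140,165,110,105,2.5),(300,225,85,65,3.5),(410,240,75,60,3.5)])):
    for x,y,w,h,k in wins:
        im=cv2.convertScaleAbs(cv2.resize(I[c][y:y+h,x:x+w],None,fx=k,fy=k,interpolation=cv2.INTER_CUBIC),alpha=1.6)
        def d(pts,col=(0,255,255)):
            q=((proj(c,pts)-[x,y]+.5)*k-.5)
            for i,j in itertools.combinations(range(8),2):
                if bin(i^j).count('1')==1: cv2.line(im,tuple(q[i].round().astype(int).tolist()),tuple(q[j].round().astype(int).tolist()),col,1)
        for s in(48,0,-48): d(modp(out['s'],box(30,36,24,70),s),(0,255,0))
        d(flat(out['j'],box(100,110,0,12))); d(flat(out['j'],box(36,42,12,20)))
        d(flat(out['w'],box(30,36,4,20)),(255,255,0)); d(flat(out['w'],box(14,30,20,44)),(255,0,255)); T.append(im)
o=np.zeros((600,800,3),np.uint8)
for im,(x,y) in zip(T,((0,0),(400,0),(400,285),(0,335),(276,335),(660,335))):
    if x==276: im=cv2.resize(im,None,fx=.42,fy=.6)[:, :124]
    if x==660: im=im[:, :140]
    h=min(im.shape[0],600-y); w=min(im.shape[1],800-x); o[y:y+h,x:x+w]=im[:h,:w]
cv2.imwrite("pics/fit.png",o)
E
python3 m.py
```

```text
{'top': np.int64(446), 'scene': np.int64(500)} {'top': np.int64(1783), 'scene': np.int64(1226)}
stand ['top', 'scene'] [ 5.40075e+02 -1.90455e+02 -4.89000e-01] 0.203 red [[ 562.6 -148.1   55. ]]
jig ['top', 'scene'] [ 5.28180e+02  1.07135e+02 -4.65000e-01] 0.118
 swapped [ 5.25580e+02  1.12112e+02 -4.82000e-01] 0.188Traceback (most recent call last):
  File "m.py", line 16, in <module>
    r=sil(f,box(30,36,24,70),p0,red,cams); print('stand',cams,r.x.round(3),round(r.fun,3),'red',modp(r.x,np.array([[0,0,0.]]),48).round(1)); out.setdefault('s',r.x)
  File "fit.py", line 20, in sil
    return min((minimize(cost,np.add(p0,d),method='Nelder-Mead',options=dict(initial_simplex=np.add(p0,d)+np.vstack([np.zeros(3),np.diag([15,15,.2])]),maxiter=600)) for d in([0,0,0],[8,-8,.1],[-8,8,-.1])),key=lambda r:r.fun)
  File "fit.py", line 20, in <genexpr>
    return min((minimize(cost,np.add(p0,d),method='Nelder-Mead',options=dict(initial_simplex=np.add(p0,d)+np.vstack([np.zeros(3),np.diag([15,15,.2])]),maxiter=600)) for d in([0,0,0],[8,-8,.1],[-8,8,-.1])),key=lambda r:r.fun)
                ~~~~~~~~^^^^^^^^^^^^^^^^^^^^^^^^^^^^^^^^^^^^^^^^^^^^^^^^^^^^^^^^^^^^^^^^^^^^^^^^^^^^^^^^^^^^^^^^^^^^^^^^^^^^^^^^^^^^^^^^^^^^^^^^^^^^^^^^^^^^^^^^^^^^
    res = _minimize_neldermead(fun, x0, args, callback, bounds=bounds,
                               **options)
    fxe = func(xe)
    fx = function(np.copy(x), *(wrapper_args + args))
  File "fit.py", line 17, in cost
    h=cv2.convexHull(proj(c,f(p,pts)).astype(np.float32)); a,_=cv2.intersectConvexConvex(h,hulls[c])
                     ~~~~^^^^^^^^^^^^
  File "h.py", line 8, in proj
    c=camera_info(cam); q=R.from_quat(c['rotation']).inv().apply(np.atleast_2d(p)-c['eye'])
ValueError: time passes only in moves, steps and waits
```

```bash
python3 - <<'E'
import re
s=open('h.py').read()
s=s.replace("def at(","CI={n:camera_info(n) for n in('top','scene')}\ndef at(").replace("c=camera_info(cam)","c=CI[cam]")
open('h.py','w').write(s)
s=open('fit.py').read()
i=s.index("def area"); j=s.index("def big")
s=s[:i]+'''def sil(f,pts,p0,masks,cams):
    t=np.linspace(0,2*np.pi,48,endpoint=False); N=np.c_[np.cos(t),np.sin(t)]
    sup=lambda q:(q@N.T).max(0)
    H={c:sup(np.argwhere(masks[c])[:,::-1])+.25*(abs(N).sum(1)) for c in cams}
    g=lambda p:np.r_[tuple(sup(proj(c,f(p,pts)))-H[c] for c in cams)]
    r=min((least_squares(g,np.add(p0,[0,0,d]),x_scale=[10,10,.1],diff_step=1e-4,loss='soft_l1') for d in(-.2,0,.2)),key=lambda r:r.cost)
    r.fun=np.sqrt(np.mean(g(r.x)**2)); return r
'''+s[j:]
open('fit.py','w').write(s)
E
python3 m.py
```

```text
{'top': np.int64(446), 'scene': np.int64(500)} {'top': np.int64(1783), 'scene': np.int64(1226)}
stand ['top', 'scene'] [ 5.40599e+02 -1.90308e+02 -4.89000e-01] 1.389 red [[ 563.1 -147.9   55. ]]
jig ['top', 'scene'] [ 5.28991e+02  1.08211e+02 -4.65000e-01] 1.837
 swapped [ 5.28456e+02  1.09041e+02 -4.59000e-01] 2.307
stand ['top'] [ 5.40900e+02 -1.89949e+02 -4.66000e-01] 0.88 red [[ 562.5 -147.1   55. ]]
jig ['top'] [ 5.29285e+02  1.08268e+02 -4.66000e-01] 1.282
 swapped [ 5.28986e+02  1.08527e+02 -4.49000e-01] 2.074
stand ['scene'] [ 528.113 -187.55    -0.78 ] 1.409 red [[ 561.9 -153.4   55. ]]
jig ['scene'] [ 5.27466e+02  1.07970e+02 -4.50000e-01] 2.338
 swapped [ 5.27264e+02  1.09672e+02 -4.66000e-01] 2.588
weight [5.09821e+02 3.25495e+02 1.49000e-01] 0.5986606354640003
```

View pics/fit.png

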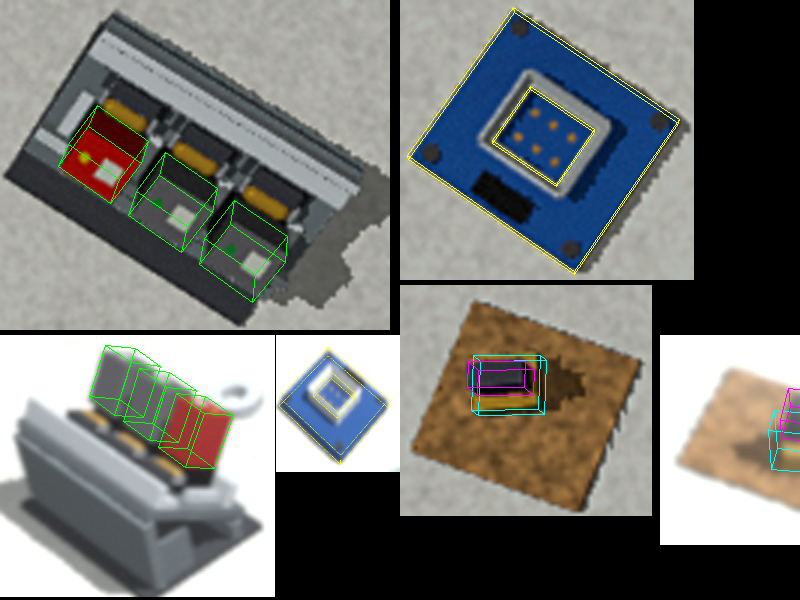

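The overlay matches well. Green boxes lie on all three modules, yellow on the jig plate and pocket, and cyan/magenta on the weight, all within about 1 px. Next I'll work out the moves.

```bash
cat > go.py <<'E'
import sys
from h import *
from plant import bot
S=np.array([540.8,-190.1,-.475]); J=np.array([529.0,107.8,-.466]); W=np.array([509.8,325.5,.149])
def frame(yaw,lean=0): # module/weight axes -> tool axes [my,mx,-mz]
    M=(R.from_euler('z',yaw)*R.from_euler('y',-lean)).as_matrix()
    return R.from_matrix(np.c_[M[:,1],M[:,0],-M[:,2]])
def redp(z): return R.from_euler('z',S[2]).apply(R.from_euler('y',-.55).apply([0,0,z])+[0,48,55])+[S[0],S[1],0]
def delta(p,r,flip=False):
    if flip: r=r*R.from_euler('z',np.pi)
    s=bot.sense(); c=R.from_quat(s['ee_rot'])
    print('turn deg',np.degrees((c.inv()*r).as_rotvec()).round(2),'shift after turn mm',r.inv().apply(p-s['eef_pos']).round(1),
      'if no turn',c.inv().apply(p-s['eef_pos']).round(1),'q',s['joint_positions'].round(2),'t',round(s['clock'],2),'F',s['contact_force'].round(1),'w',round(s['gripper_width'],1))
E
python3 - <<'E'
from go import *
print('red approach',redp(100),redp(32))
delta(redp(110),frame(S[2],.55))
for n,u,v,z in(('flask',363,195,0),('beaker',264,185,0),('jar',162,202,30)): print(n,at('top',u,v,z).round(0))
E
```

```text
red approach [ 516.27005063 -123.5094528   140.25245221] [ 547.87794312 -139.76451046   82.28078471]
turn deg [-30.29  11.03 -39.19] shift after turn mm [529.5 -18.   93.6] if no turn [ 426.1 -316.1   89.7] q [ 1.21  0.69 -0.19  1.57  0.16  0.9  -0.22] t 0.1 F [-0.5 -0.1  0.2] w 88.4
flask [690.  28.   0.]
beaker [684. 223.   0.]
jar [615. 406.  30.]
```

```bash
python3 -m pendant '[[-4.33,1.58,-5.6,0,0,0,0.75],[-4.33,1.58,-5.6,0,0,0,0.75],[-4.33,1.58,-5.6,0,0,0,0.75],[-4.33,1.58,-5.6,0,0,0,0.75],[-4.33,1.58,-5.6,0,0,0,0.75],[-4.33,1.58,-5.6,0,0,0,0.75],[-4.33,1.58,-5.6,0,0,0,0.75],[0,0,0,0,0,0,0.75],[0,0,0,0,0,0,0.75]]'; python3 -m pendant '[[0,0,0,0.044,0,0,0.75],[0,0,0,0.044,0,0,0.75],[0,0,0,0.044,0,0,0.75],[0,0,0,0.044,0,0,0.75],[0,0,0,0.044,0,0,0.75],[0,0,0,0.044,0,0,0.75],[0,0,0,0.044,0,0,0.75],[0,0,0,0.044,0,0,0.75],[0,0,0,0.044,0,0,0.75],[0,0,0,0.044,0,0,0.75],[0,0,0,0.044,0,0,0.75],[0,0,0,0.044,0,0,0.75]]'; python3 -m pendant '[[0,0,0,0,0,0,0.75],[0,0,0,0,0,0,0.75],[0,0,0,0,0,0,0.75]]';python3 -c "
from go import *
delta(redp(110),frame(S[2],.55))"
```

```text
clock: 1.0
eef_pos: [239.2, -577.3, 238.3]
ee_rot: [0.822, 0.5, 0.142, 0.232]
contact_force: [1.0, 0.7, 0.3]
gripper_width: 66.0
grasp_force: 0.0
clock: 2.2
eef_pos: [375.3, -282.1, 238.1]
ee_rot: [0.827, 0.509, 0.137, 0.198]
contact_force: [0.1, 0.3, -0.3]
gripper_width: 66.3
grasp_force: 0.0
clock: 2.5
eef_pos: [373.3, -284.3, 237.1]
ee_rot: [0.827, 0.509, 0.136, 0.197]
contact_force: [-0.5, -0.2, -0.7]
gripper_width: 66.3
grasp_force: 0.0
turn deg [-3.89 -1.59 -0.04] shift after turn mm [208.4  -5.  100.6] if no turn [205.5   1.9 106.5] q [ 1.32  0.6  -1.1   2.43  1.82  0.54 -1.74] t 2.5 F [-0.5 -0.2 -0.7] w 66.3
```

```bash
python3 -m pendant '[[0,0,0,0.03,0,0,0.75],[0,0,0,0.03,0,0,0.75],[0,0,0,0.03,0,0,0.75],[0,0,0,0.03,0,0,0.75],[0,0,0,0.03,0,0,0.75],[0,0,0,0.03,0,0,0.75],[0,0,0,0.028,0,0,0.75],[-2,-0.8,0,0,0,0,0.75],[-1.9,-0.8,0,0,0,0,0.75],[0,0,0,0,0,0,0.75],[0,0,0,0,0,0,0.75]]';python3 -c "
from go import *
delta(redp(110),frame(S[2],.55))"
```

```text
clock: 3.6
eef_pos: [465.3, -98.1, 242.3]
ee_rot: [0.822, 0.501, 0.142, 0.231]
contact_force: [-0.0, 0.2, -0.2]
gripper_width: 65.9
grasp_force: 0.0
turn deg [-0.05 -0.03 -0.07] shift after turn mm [  0.7  -4.7 106.7] if no turn [  0.7  -4.7 106.7] q [ 0.64  0.64 -1.18  2.46  1.69  0.96 -2.29] t 3.6 F [-0.   0.2 -0.2] w 65.9
```

```bash
python3 -m pendant '[[0,0,0,0,-0.005,0.03,0.75],[0,0,0,0.001,0,0.03,0.75],[0,0,0,0,0,0.026,0.75],[0,0,0,0,0,0.02,0.75],[0,0,0,0,0,0,0.75],[0,0,0,0,0,0,0.75]]';python3 -c "
from go import *
import cv2
delta(redp(32),frame(S[2],.55))
from plant import capture
a=cv2.resize(capture('top')[200:340,400:560],(400,350),interpolation=cv2.INTER_CUBIC);b=cv2.resize(capture('scene')[140:280,120:280],(400,350),interpolation=cv2.INTER_CUBIC)
cv2.imwrite('pics/app.png',cv2.convertScaleAbs(np.hstack([a,b]),alpha=1.4))
print(proj('top',bot.sense()['eef_pos']),proj('scene',bot.sense()['eef_pos']))"
```

```text
clock: 4.2
eef_pos: [511.0, -120.1, 149.5]
ee_rot: [0.822, 0.501, 0.142, 0.231]
contact_force: [-0.2, 0.3, -0.2]
gripper_width: 66.0
grasp_force: 0.0
turn deg [-0.06 -0.06 -0.08] shift after turn mm [-0.6  0.5 79.1] if no turn [-0.7  0.6 79.1] q [ 0.6   0.91 -1.07  2.43  1.95  1.12 -2.38] t 4.2 F [-0.2  0.3 -0.2] w 66.0
[[444.21283357 283.7324205 ]] [[228.71997163 172.3815113 ]]
```

View pics/app.png

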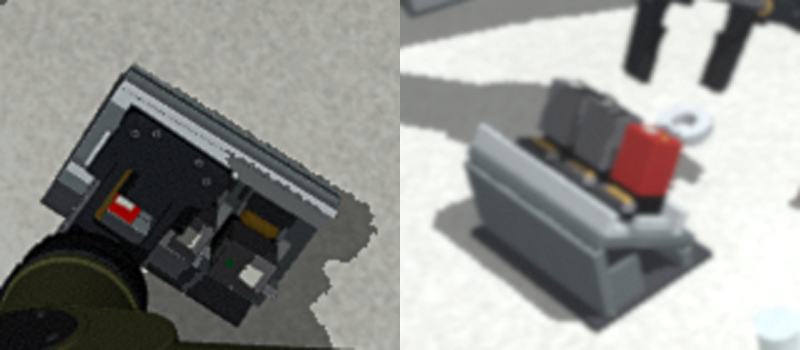

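The fingers straddle the red module along its axis: tips at about (640,80) and (715,90) in the right crop, red top at (650,140). Next I'll descend.

```bash
python3 -m pendant '[[0,0,0,0,0,0.02,0.75],[0,0,0,0,0,0.02,0.75],[0,0,0,0,0,0.015,0.75],[0,0,0,0,0,0.012,0.75],[0,0,0,0,0,0.008,0.75],[0,0,0,0,0,0.004,0.75],[0,0,0,0,0,0,0.75],[0,0,0,0,0,0,0.75]]' && python3 -m pendant '[[0,0,0,0,0,0,0.4],[0,0,0,0,0,0,0.36],[0,0,0,0,0,0,0.34],[0,0,0,0,0,0,0.3],[0,0,0,0,0,0,0.2],[0,0,0,0,0,0,0.1],[0,0,0,0,0,0,0],[0,0,0,0,0,0,0],[0,0,0,0,0,0,0]]' 45;python3 -c "
from go import *
delta(redp(32),frame(S[2],.55))"
```

```text
clock: 5.1
eef_pos: [548.1, -137.9, 82.5]
ee_rot: [0.821, 0.502, 0.143, 0.231]
contact_force: [-0.3, 0.6, 0.0]
gripper_width: 66.1
grasp_force: 0.0
clock: 6.0
eef_pos: [548.9, -138.5, 82.7]
ee_rot: [0.821, 0.501, 0.143, 0.232]
contact_force: [2.5, -1.4, 5.1]
gripper_width: 29.6
grasp_force: 44.8
turn deg [ 0.12 -0.1  -0.02] shift after turn mm [-1.6 -0.5  0.2] if no turn [-1.6 -0.5  0.1] q [ 0.6   1.08 -0.99  2.34  2.09  1.16 -2.35] t 6.0 F [ 2.5 -1.4  5.1] w 29.6
```

Gripped at 29.6 mm width. Now I'll pull straight out.

```bash
python3 -m pendant '[[0,0,0,0,0,-0.004,0],[0,0,0,0,0,-0.004,0],[0,0,0,0,0,-0.004,0],[0,0,0,0,0,-0.004,0],[0,0,0,0,0,-0.004,0],[0,0,0,0,0,-0.004,0],[0,0,0,0,0,-0.004,0]]';python3 -m pendant '[[0,0,0,0,0,-0.006,0],[0,0,0,0,0,-0.01,0],[0,0,0,0,0,-0.015,0],[0,0,0,0,0,-0.015,0],[0,0,0,0,0,-0.015,0],[0,0,0,0,0,-0.015,0],[0,0,0,0,0,-0.01,0],[0,0,0,0,0,0,0],[0,0,0,0,0,0,0]]';python3 -c "
from go import *
import cv2
from plant import capture
delta(np.r_[J[:2],160],frame(J[2]))
a=cv2.resize(capture('top')[160:340,380:580],(400,360),interpolation=cv2.INTER_CUBIC);b=cv2.resize(capture('scene')[80:260,120:320],(400,360),interpolation=cv2.INTER_CUBIC)
cv2.imwrite('pics/pull.png',cv2.convertScaleAbs(np.hstack([a,b]),alpha=1.4))"
```

```text
clock: 6.7
eef_pos: [533.6, -131.0, 105.1]
ee_rot: [0.822, 0.502, 0.141, 0.23]
contact_force: [0.8, 0.3, -1.4]
gripper_width: 29.5
grasp_force: 44.7
clock: 7.6
eef_pos: [495.1, -111.3, 179.3]
ee_rot: [0.821, 0.502, 0.142, 0.231]
contact_force: [0.3, -0.6, -1.4]
gripper_width: 29.8
grasp_force: 44.7
turn deg [31.52  0.04 -0.47] shift after turn mm [210.9 -68.1  19.3] if no turn [210.4 -69.8 -19.7] q [ 0.6   0.83 -1.1   2.45  1.87  1.08 -2.38] t 7.6 F [ 0.3 -0.6 -1.4] w 29.8
```

View pics/pull.png

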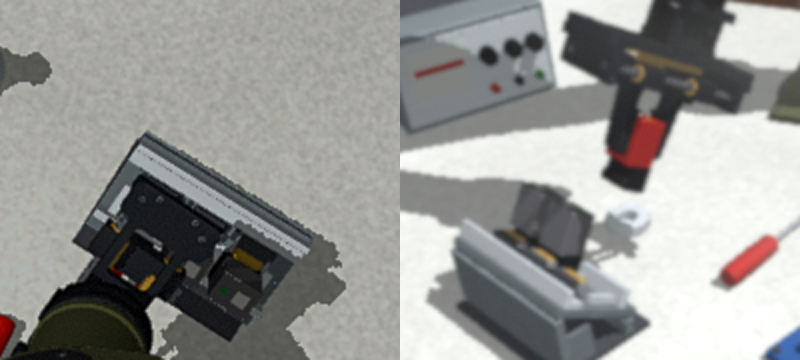

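Red is held clear of the stand (right crop, (640,150)). Both greys are still seated at (550,220). Next I'll carry it over the jig.

```bash
python3 -m pendant '[[0,0,0,0.03,0,0,0],[0,0,0,0.03,0,0,0],[0,0,0,0.03,0,0,0],[0,0,0,0.03,0,0,0],[0,0,0,0.03,0,0,0],[0,0,0,0.03,0,0,0],[0,0,0,0.03,0,0,0],[0,0,0,0,0,0,0]]';python3 -m pendant '[[6.3,0,-0.1,0,-0.01,0,0],[6.3,0,-0.1,0,-0.01,0,0],[6.3,0,-0.1,0,-0.01,0,0],[6.3,0,-0.1,0,-0.01,0,0],[6.3,0,-0.1,0,-0.01,0,0],[0,0,0,0,0,0,0],[0,0,0,0,0,0,0]]';python3 -c "
from go import *
delta(np.r_[J[:2],110],frame(J[2]))"
```

```text
clock: 8.5
eef_pos: [592.6, 80.7, 179.4]
ee_rot: [0.821, 0.502, 0.144, 0.229]
contact_force: [-0.4, -0.2, -1.0]
gripper_width: 29.6
grasp_force: 44.7
clock: 9.2
eef_pos: [549.0, 96.0, 162.7]
ee_rot: [0.851, 0.524, -0.001, 0.001]
contact_force: [-1.0, 0.0, -1.8]
gripper_width: 29.4
grasp_force: 44.7
turn deg [ 0.07  0.11 -0.03] shift after turn mm [  1.6 -23.2  52.7] if no turn [  1.7 -23.3  52.7] q [ 0.36  1.   -1.22  1.82  1.05  1.15 -1.7 ] t 9.2 F [-1.   0.  -1.8] w 29.4
```

```bash
python3 -m pendant '[[0,0,0,0.002,-0.012,0.02,0],[0,0,0,0,-0.011,0.02,0],[0,0,0,0,0,0.018,0],[0,0,0,0,0,0.01,0],[0,0,0,0,0,0,0],[0,0,0,0,0,0,0]]';python3 -c "
from go import *
import cv2
from plant import capture
delta(np.r_[J[:2],100],frame(J[2]))
im=capture('scene'); s=bot.sense(); x,y,k=270,150,5
r=R.from_quat(s['ee_rot']).as_matrix(); yaw=np.arctan2(r[1,1],r[0,1]); print('yaw',yaw)
o=cv2.convertScaleAbs(cv2.resize(im[y:y+120,x:x+140],None,fx=k,fy=k,interpolation=cv2.INTER_CUBIC),alpha=1.3)
def d(p,c):
    q=((proj('scene',p)-[x,y]+.5)*k-.5).round().astype(int)
    for i in range(8):
        for b in(1,2,4):
            if i<i^b: cv2.line(o,tuple(q[i].tolist()),tuple(q[i^b].tolist()),c,1)
box=lambda a,b,z0,z1:np.array([(i,j,l) for i in(-a/2,a/2) for j in(-b/2,b/2) for l in(z0,z1)])
d(R.from_euler('z',J[2]).apply(box(100,110,0,12))+[J[0],J[1],0],(0,255,255))
d(R.from_euler('z',J[2]).apply(box(36,42,12,20))+[J[0],J[1],0],(0,255,255))
e=s['eef_pos']
d(R.from_euler('z',yaw).apply(box(30,36,-32,-8))+e,(0,255,0)); d(R.from_euler('z',yaw).apply(box(30,36,-8,38))+e,(255,255,0))
cv2.imwrite('pics/jig.png',o)"
```

```text
clock: 9.8
eef_pos: [529.7, 109.4, 96.2]
ee_rot: [0.851, 0.525, 0.0, 0.0]
contact_force: [0.5, 0.7, -1.6]
gripper_width: 29.5
grasp_force: 44.7
turn deg [ 0.06 -0.    0.06] shift after turn mm [-1.7  0.  -3.8] if no turn [-1.7  0.  -3.8] q [ 0.31  1.07 -1.15  1.91  1.18  1.05 -1.85] t 9.8 F [ 0.5  0.7 -1.6] w 29.5
yaw -0.46525183042862583
```

View pics/jig.png

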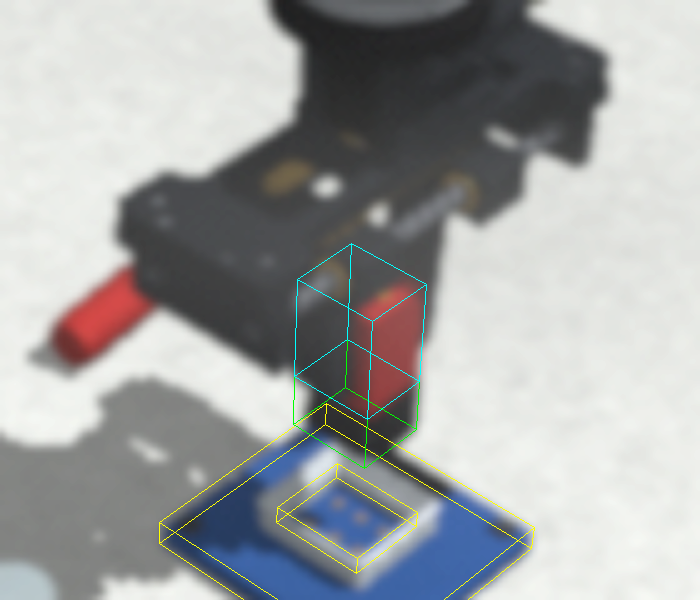

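The projected model matches the held module within about 1 px, and it is centred over the pocket (355,515). I'll lower it gently while watching the force.

```bash
python3 -m pendant '[[0,0,0,0,0,0.012,0],[0,0,0,0,0,0.012,0],[0,0,0,0,0,0.008,0],[0,0,0,0,0,0.004,0],[0,0,0,0,0,0.003,0],[0,0,0,0,0,0.003,0],[0,0,0,0,0,0,0]]'; python3 -m pendant '[[0,0,0,0,0,0.003,0],[0,0,0,0,0,0.002,0],[0,0,0,0,0,0,0]]'
```

```text
clock: 10.55
eef_pos: [529.5, 109.0, 53.4]
ee_rot: [0.851, 0.525, -0.0, 0.0]
contact_force: [0.3, -0.2, -0.2]
gripper_width: 29.9
grasp_force: 44.7
clock: 10.85
eef_pos: [529.5, 108.8, 48.4]
ee_rot: [0.851, 0.525, -0.0, 0.0]
contact_force: [0.5, -0.7, -1.8]
gripper_width: 29.6
grasp_force: 44.7
```

```bash
python3 -m pendant '[[0,0,0,0,0,0.002,0],[0,0,0,0,0,0.001,0],[0,0,0,0,0,0.001,0],[0,0,0,0,0,0,0]]'; python3 -m pendant '[[0,0,0,0,0,0.001,0],[0,0,0,0,0,0,0]]'
```

```text
clock: 11.25
eef_pos: [529.6, 109.1, 44.8]
ee_rot: [0.851, 0.525, -0.0, 0.0]
contact_force: [-0.2, -1.1, -0.4]
gripper_width: 29.2
grasp_force: 44.7
clock: 11.45
eef_pos: [529.7, 109.3, 44.6]
ee_rot: [0.851, 0.525, 0.0, 0.0]
contact_force: [-0.8, -1.6, 7.4]
gripper_width: 29.7
grasp_force: 44.7
```

Contact came at the expected floor height. I'll release and back out.

```bash
python3 -m pendant '[[0,0,0,0,0,0,0.38],[0,0,0,0,0,0,0.45],[0,0,0,0,0,0,0.55],[0,0,0,0,0,0,0.55],[0,0,0,0,0,0,0.55]]'; python3 -m pendant '[[0,0,0,0,0,-0.01,0.55],[0,0,0,0,0,-0.025,0.55],[0,0,0,0,0,-0.03,0.55],[0,0,0,0,0,-0.04,0.55],[0,0,0,0,0,-0.03,0.55],[0,0,0,0,0,0,0.55],[0,0,0,0,0,0,0.55]]';python3 -c "
from go import *
delta(np.r_[W[:2],150],frame(W[2]))
delta(np.r_[W[:2],150],frame(W[2]),True)"
```

```text
clock: 11.95
eef_pos: [529.5, 109.0, 43.5]
ee_rot: [0.851, 0.525, -0.0, 0.0]
contact_force: [0.5, -0.7, -0.5]
gripper_width: 48.5
grasp_force: 0.0
clock: 12.65
eef_pos: [529.7, 108.9, 179.3]
ee_rot: [0.851, 0.525, 0.0, 0.001]
contact_force: [0.1, 0.1, -0.6]
gripper_width: 48.4
grasp_force: 0.0
turn deg [  0.08   0.04 -35.21] shift after turn mm [217.2  12.4  29.3] if no turn [ 184.6 -115.1   29.1] q [ 0.35  0.96 -1.24  1.86  1.02  1.14 -1.74] t 12.65 F [ 0.1  0.1 -0.6] w 48.4
turn deg [ 5.0000e-02 -1.0000e-01  1.4479e+02] shift after turn mm [-217.2  -12.4   29.3] if no turn [ 184.6 -115.1   29.1] q [ 0.35  0.96 -1.24  1.86  1.02  1.14 -1.74] t 12.65 F [ 0.1  0.1 -0.6] w 48.4
```

```bash
python3 -m pendant '[[0,0,-7.04,0,0,0,0.55],[0,0,-7.04,0,0,0,0.55],[0,0,-7.04,0,0,0,0.55],[0,0,-7.04,0,0,0,0.55],[0,0,-7.04,0,0,0,0.55],[0,0,0,0.036,0.006,0,0.55],[0,0,0,0.036,0.006,0,0.55],[0,0,0,0.036,0,0,0.55],[0,0,0,0.036,0,0,0.55],[0,0,0,0.036,0,0,0.55],[0,0,0,0.037,0,0,0.55],[0,0,0,0,0,0,0.55]]';python3 -m pendant '[[0,0,0,0,0,0.02,0.55],[0,0,0,0,0,0.009,0.55],[0,0,0,0,0,0,0.55],[0,0,0,0,0,0,0.55]]'
cat > look.py <<'E'
from go import *
import cv2,sys
from plant import capture
box=lambda a,b,z0,z1:np.array([(i,j,l) for i in(-a/2,a/2) for j in(-b/2,b/2) for l in(z0,z1)])
def view(name,wins,items):
    T=[]
    for cam,x,y,k in wins:
        o=cv2.convertScaleAbs(cv2.resize(capture(cam)[y:y+int(400/k),x:x+int(400/k)],(400,400),interpolation=cv2.INTER_CUBIC),alpha=1.4)
        for b,(px,py,yaw),c in items:
            q=((proj(cam,R.from_euler('z',yaw).apply(b)+[px,py,0])-[x,y]+.5)*k-.5).round().astype(int)
            for i in range(8):
                for m in(1,2,4):
                    if i<i^m: cv2.line(o,tuple(q[i].tolist()),tuple(q[i^m].tolist()),c,1)
        T.append(o)
    cv2.imwrite(f'pics/{name}.png',np.hstack(T))
E
python3 -c "
from look import *
delta(np.r_[W[:2],80],frame(W[2]))
view('w1',[('scene',400,180,4),('scene',290,180,4)],[(box(30,36,4,20),W,(255,255,0)),(box(14,30,20,44),W,(255,0,255)),(box(30,36,36,82),(529,108,-.466),(0,255,0))])"
```

```text
clock: 13.85
eef_pos: [506.1, 330.7, 177.8]
ee_rot: [0.65, 0.76, 0.0, -0.002]
contact_force: [-0.5, -1.1, 0.6]
gripper_width: 48.3
grasp_force: 0.0
clock: 14.25
eef_pos: [509.5, 324.1, 148.7]
ee_rot: [0.653, 0.757, -0.001, -0.0]
contact_force: [1.0, -0.0, 0.1]
gripper_width: 47.7
grasp_force: 0.0
turn deg [-0.09  0.08 -0.09] shift after turn mm [ 1.4  0.6 68.7] if no turn [ 1.5  0.7 68.7] q [-0.05  1.09 -1.26  1.68  1.1   1.25 -1.43] t 14.25 F [ 1.  -0.   0.1] w 47.7
```

View pics/w1.png

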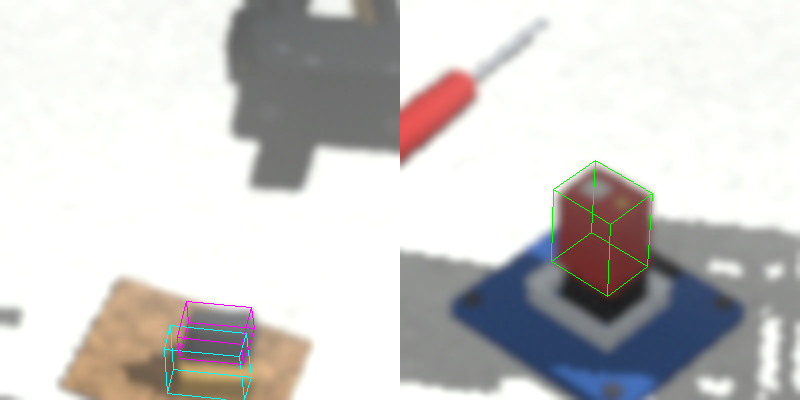

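Red stands upright in the pocket and matches the model box at (600,230). The weight in the left crop may sit a couple of mm right of my model, so I'll check that numerically.

Run:
```python
from go import *
import cv2
box=lambda a,b,z0,z1:np.array([(i,j,l) for i in(-a/2,a/2) for j in(-b/2,b/2) for l in(z0,z1)])
for cam,x0,y0,w,h in(('scene',438,248,34,36),('top',178,246,32,30)):
    i=cv2.imread(f'pics/{cam}0.png')[y0:y0+h,x0:x0+w]; H=cv2.cvtColor(i,cv2.COLOR_BGR2HSV)
    print(cam)
    for n,b in(('base',box(30,36,4,20)),('bar',box(14,30,20,44))):
        q=proj(cam,R.from_euler('z',W[2]).apply(b)+[W[0],W[1],0]); print(n,q.min(0).round(1),q.max(0).round(1))
    print('cols from',x0)
    for r in range(0,h): print(y0+r,''.join('Y' if (a[0]>=19 and a[0]<=32 and a[1]>150) else '#' if a[1]<70 else 'd' if a[2]<60 else '.' for a in H[r]))
```

```text
scene
base [440.6 260.9] [462.4 279.8]
bar [443.9 254.9] [463.1 270.7]
cols from 438
248 ##################################
249 ##################################
250 ##################################
251 ##################################
252 ##################################
253 ##################################
254 ...###############################
255 ......############################
256 .........#########################
257 .........#########################
258 .........#########################
259 ........##########################
260 ........##########################
261 ........##########################
262 ........##########################
263 ........##########################
264 ........####################...#.#
265 ........###################.......
266 .......###################........
267 .......###################........
268 .......###################........
269 ....##..#################.........
270 ...............#########..........
271 ..................................
272 ..................................
273 ..................................
2
[... 881 characters left out ...]
7 ......################dYYYYddddd
258 ......################dYYYYddddd
259 ......################d#YYYYdddd
260 ......#################dYYYddddd
261 ......################ddYYYddddd
262 ......################ddYYYYdddd
263 ......#############dd#dddYYYdddd
264 ......d#ddddd#ddddddddddYYYYdddd
265 ........Yd#dddd#ddYdYYYYYYYYdddd
266 .......YYYYYYYYYYYYYYYYYYYYddddd
267 .......YYYYYYYYYYYYYYYYYYYYddddd
268 .......YYYYYYYYYYYYYYYYYYYYYdddd
269 ........YYYYYYYYYYYYYYYYYYYddddd
270 ........YYYYYYYYYYYYYYYYYYYddddd
271 .........YYYYYdYYYddddddddd.....
272 ..........ddddddd......d........
273 .....d..........................
274 ....d...........................
275 ................................
```

The base matches in the top view within 1 px, and the bar is only about 1 mm further along +y. I'll descend and grip the bar.

```bash
python3 -m pendant '[[0,0,0,0.002,0.001,0.03,0.55],[0,0,0,0,0,0.03,0.55],[0,0,0,0,0,0.03,0.55],[0,0,0,0,0,0.02,0.55],[0,0,0,0,0,0.01,0.55],[0,0,0,0,0,0.005,0.55],[0,0,0,0,0,0,0.55],[0,0,0,0,0,0,0.55]]' && python3 -m pendant '[[0,0,0,0,0,0,0.4],[0,0,0,0,0,0,0.3],[0,0,0,0,0,0,0.22],[0,0,0,0,0,0,0.18],[0,0,0,0,0,0,0.1],[0,0,0,0,0,0,0],[0,0,0,0,0,0,0],[0,0,0,0,0,0,0]]' 25;python3 -c "
from go import *
delta(np.r_[W[:2],23],frame(W[2]))"
```

```text
clock: 15.15
eef_pos: [510.4, 328.1, 25.8]
ee_rot: [0.653, 0.758, 0.001, 0.0]
contact_force: [0.7, -0.4, 0.1]
gripper_width: 48.5
grasp_force: 0.0
clock: 15.95
eef_pos: [510.7, 327.6, 24.8]
ee_rot: [0.653, 0.758, 0.0, 0.0]
contact_force: [5.0, 0.6, 3.9]
gripper_width: 13.7
grasp_force: 25.0
turn deg [ 0.06  0.01 -0.04] shift after turn mm [-2.  -1.2  1.8] if no turn [-2.  -1.2  1.8] q [-0.09  1.25 -1.15  1.72  1.29  1.13 -1.53] t 15.95 F [5.  0.6 3.9] w 13.7
```

```bash
python3 -m pendant '[[0,0,0,0,0,-0.01,0],[0,0,0,0,0,-0.02,0],[0,0,0,0,0,-0.03,0],[0,0,0,0,0,-0.03,0],[0,0,0,0,0,-0.035,0],[0,0,0,0,0,-0.01,0],[0,0,0,0,0,0,0],[0,0,0,0,0,0,0]]';python3 - <<'E'
from fit import *
from go import *
from plant import capture
C={'top':capture('top'),'scene':capture('scene')}
M={}
for c,(x,y,X,Y) in(('top',(270,225,360,312)),('scene',(300,190,400,280))):
    i=C[c].astype(int);b,g,r=i[...,0],i[...,1],i[...,2]; m=(r>35)&(r>2.2*g)&(r>2.2*b); w=np.zeros_like(m); w[y:Y,x:X]=1; M[c]=big(m&w); print(c,M[c].sum(),np.argwhere(M[c]).min(0),np.argwhere(M[c]).max(0))
for cams in(['top'],['scene'],['top','scene']):
    r=sil(flat,box(30,36,36,82),[529,108,-.466],M,cams); print(cams,r.x.round(3),r.fun.round(2))
q=proj('top',flat([529,108,-.466],box(30,36,36,82))); print(q.min(0),q.max(0))
delta(np.r_[529,108,150],frame(-.466))
E
```

```text
clock: 16.75
eef_pos: [509.4, 326.3, 157.7]
ee_rot: [0.652, 0.758, -0.002, 0.0]
contact_force: [0.1, -0.1, -3.4]
gripper_width: 13.7
grasp_force: 25.0
top 314 [251 298] [277 322]
scene 174 [239 331] [253 349]
['top'] [ 5.28799e+02  1.08408e+02 -4.48000e-01] 0.81
['scene'] [535.549 109.35   -1.158] 8.48
['top', 'scene'] [ 5.29391e+02  1.08694e+02 -4.64000e-01] 6.54
[296.75437855 249.70130048] [323.01917038 278.71013985]
turn deg [-0.12  0.22 35.24] shift after turn mm [-186.2  115.6    7.3] if no turn [-218.8  -13.     8. ] q [-0.05  1.08 -1.27  1.67  1.08  1.26 -1.42] t 16.85 F [-0.4  0.1 -2.5] w 13.6
```

```bash
python3 -m pendant '[[0,0,0,-0.036,-0.002,0,0],[0,0,0,-0.036,-0.002,0,0],[0,0,0,-0.036,-0.002,0,0],[0,0,0,-0.036,-0.002,0,0],[0,0,0,-0.036,-0.002,0,0],[0,0,0,-0.036,-0.002,0,0],[0,0,7.05,0,0,0,0],[0,0,7.05,0,0,0,0],[0,0,7.05,0,0,0,0],[0,0,7.05,0,0,0,0],[0,0,7.05,0,0,0,0],[0,0,0,0,0,0,0]]';python3 -m pendant '[[0,0,0,0,0,0.01,0],[0,0,0,0,0,0.01,0],[0,0,0,0,0,0,0],[0,0,0,0,0,0,0]]';python3 -c "
from go import *
delta(np.r_[529.6,109.5,103],frame(-.466))"
```

```text
clock: 18.05
eef_pos: [529.6, 111.7, 158.5]
ee_rot: [0.851, 0.524, -0.001, 0.0]
contact_force: [0.1, 0.4, -3.3]
gripper_width: 14.2
grasp_force: 25.0
clock: 18.45
eef_pos: [529.7, 112.1, 138.9]
ee_rot: [0.851, 0.525, -0.001, -0.0]
contact_force: [-0.5, 0.3, -2.2]
gripper_width: 13.9
grasp_force: 25.0
turn deg [-0.07  0.07  0.03] shift after turn mm [-2.4  1.1 35.9] if no turn [-2.3  1.1 35.9] q [ 0.33  1.01 -1.19  1.88  1.09  1.09 -1.79] t 18.45 F [-0.5  0.3 -2.2] w 13.9
```

```bash
python3 -m pendant '[[0,0,0,-0.002,0.001,0.01,0],[0,0,0,0,0,0.01,0],[0,0,0,0,0,0.006,0],[0,0,0,0,0,0.003,0],[0,0,0,0,0,0,0],[0,0,0,0,0,0,0]]';python3 -c "
from look import *
delta(np.r_[529.6,109.5,103],frame(-.466))
z=bot.sense()['eef_pos'][2]-20.8
view('w2',[('scene',290,170,4),('top',270,210,4)],[(box(30,36,36,82),(528.9,108.2,-.466),(0,255,0)),(box(30,36,z,z+16),(528.9,108.2,-.466),(255,255,0))])"
```

```text
clock: 19.05
eef_pos: [530.2, 110.1, 110.8]
ee_rot: [0.851, 0.525, -0.0, 0.0]
contact_force: [-0.7, -0.4, -3.3]
gripper_width: 14.2
grasp_force: 25.0
turn deg [ 0.    0.01 -0.01] shift after turn mm [-0.8 -0.2  7.8] if no turn [-0.8 -0.2  7.8] q [ 0.32  1.05 -1.16  1.9   1.15  1.06 -1.83] t 19.05 F [-0.7 -0.4 -3.3] w 14.2
```

View pics/w2.png

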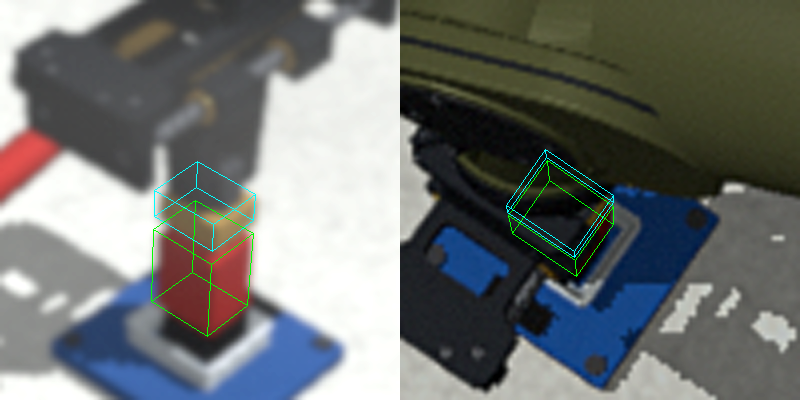

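The brass base at (212,235) hangs just above red and in line with it (left crop). I'll lower it the last 8 mm gently.

```bash
python3 -m pendant '[[0,0,0,-0.0007,0,0.002,0],[0,0,0,0,0,0.002,0],[0,0,0,0,0,0.002,0],[0,0,0,0,0,0.001,0],[0,0,0,0,0,0,0]]'; python3 -m pendant '[[0,0,0,0,0,0.001,0],[0,0,0,0,0,0,0]]'
```

```text
clock: 19.65
eef_pos: [529.7, 109.2, 103.4]
ee_rot: [0.851, 0.525, -0.0, 0.0]
contact_force: [0.1, 0.2, -2.4]
gripper_width: 13.5
grasp_force: 25.0
clock: 19.85
eef_pos: [530.0, 109.5, 102.8]
ee_rot: [0.851, 0.525, 0.0, 0.0]
contact_force: [-0.4, -0.6, -1.0]
gripper_width: 13.9
grasp_force: 25.0
```

```bash
python3 -m pendant '[[0,0,0,0,0,0.001,0],[0,0,0,0,0,0,0]]'
```

```text
clock: 20.05
eef_pos: [530.1, 109.6, 102.8]
ee_rot: [0.851, 0.525, 0.0, 0.0]
contact_force: [-0.9, -1.5, 6.4]
gripper_width: 13.9
grasp_force: 25.0
```

Seated: pressing about 8 N at the expected height. I'll release and back up.

```bash
python3 -m pendant '[[0,0,0,0,0,0,0.2],[0,0,0,0,0,0,0.3],[0,0,0,0,0,0,0.4],[0,0,0,0,0,0,0.4],[0,0,0,0,0,0,0.4]]'; python3 -m pendant '[[0,0,0,0,0,-0.005,0.4],[0,0,0,0,0,-0.015,0.4],[0,0,0,0,0,-0.03,0.4],[0,0,0,0,0,-0.03,0.4],[0,0,0,-0.04,0,-0.02,0.4],[0,0,0,-0.04,0,0,0.4],[0,0,0,-0.04,0,0,0.4],[0,0,0,-0.04,0,0,0.4],[0,0,0,0,0,0,0.4],[0,0,0,0,0,0,0.4],[0,0,0,0,0,0,0.4]]';python3 -c "
from look import *
p=(528.9,108.2,-.466)
view('end',[('scene',290,160,4),('top',270,210,4)],[(box(30,36,36,82),p,(0,255,0)),(box(30,36,82,98),p,(255,255,0))])"
```

```text
clock: 20.55
eef_pos: [529.8, 109.3, 101.5]
ee_rot: [0.851, 0.525, -0.0, 0.0]
contact_force: [0.5, 0.1, -0.3]
gripper_width: 35.2
grasp_force: 0.0
clock: 21.65
eef_pos: [458.8, -32.2, 202.7]
ee_rot: [0.851, 0.525, 0.001, 0.0]
contact_force: [-0.1, 0.3, -0.4]
gripper_width: 34.9
grasp_force: 0.0
```

View pics/end.png

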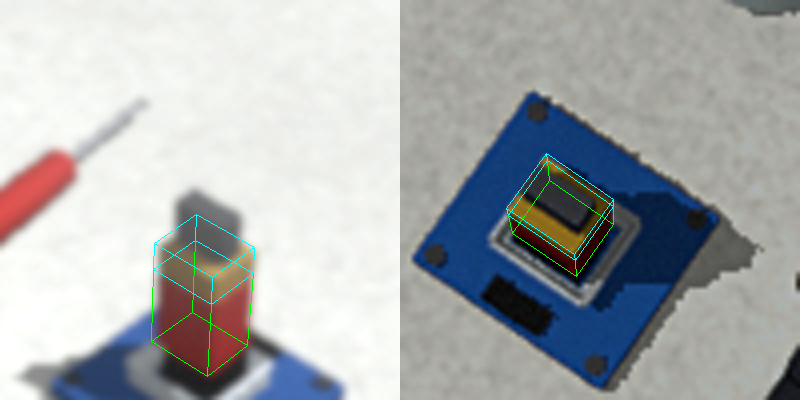

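The weight sits flush on red, and both match the model boxes in each view ((205,270) left, (560,215) right). The arm is clear, so I'm handing in.

```bash
python3 -c "
from plant import bot
print(bot.sign_off())"
```

```text
the job is handed in; nothing more can be done
None
```

I pulled the red module and stood it home in the jig pocket, set the brass weight flush on top, backed the arm clear, and handed the job in at about 22 s; the sign-off gave no verdict.

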